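Punch the record cards and hold the bulldog clip open over their top edge

ROBOT

A 7-joint arm with a two-finger parallel gripper is mounted at the origin on the work surface. World frame = base frame: x ahead of the robot, y to its left, z up, the work surface at z = 0. Lengths are in m, angles in degrees, forces in N, time in s.
With the tool pointing down it reaches from about 0.425 to 0.825 m from the base axis. Payload 3.6 kg.
Tool frame: the origin (TCP) lies midway between the tips of the shut fingers; the grasp point (between the pads) lies 19 mm behind it; z points along the fingers, x is the direction in which the jaws open and shut, and the axes are right-handed (so a half turn about z gives the same grasp; the last joint's range is limited). The gripper opens to 85 mm and grips with 20 to 120 N. Pads are 22 mm wide; open, the fingers measure 114 mm over their backs; the gripper's body (76 mm by 85 mm) begins 54 mm behind the grasp point. The pads swing forward as they close: fully open they stand 13 mm farther back than shut.
Start: joints at [67.695, 35.231, -0.722, 81.555, 0.464, 63.22, -2.315], TCP at [0.231, -0.608, 0.231] pointing down, gripper open.
Joint ranges: [-178.69, 178.69], [-17.37, 117.87], [-77.05, 75.6], [15.02, 138.74], [-78.02, 258.01], [0.78, 113.62], [-162.83, 162.83]. Speed limits (degrees/s): [159.86, 159.86, 180, 180, 180, 180, 180].

INTERFACE

Orientations are given as [roll, pitch, yaw] about the fixed x, y, z axes, in that order (R = Rz(yaw) Ry(pitch) Rx(roll)).
In Python, from plant import r gives the robot as it stands.
- The arm moves only by the shell command python3 -m crank 'ROWS' [FORCE]. ROWS is JSON, a list of rows, each an object with "angular": the turn, a rotation vector about the tool's x, y, z in degrees, a list of three; "delta_pos": the shift along the tool's x, y, z in mm, a list of three; "grip": the opening in per cent of the stroke, from 0 (shut) to 100 (fully open). In form: [{"angular": [wx, wy, wz], "delta_pos": [tx, ty, tz], "grip": grip}, ...]. A call has 1 to 12 rows; each row shifts and turns the pose as measured when the row begins, along the tool's axes as they then stand; what a row does not reach is not made up. A row lasts 1/10 s, in which the tool goes at most 50 mm and 8.59 degrees, less where a joint would pass 70% of its speed; a pose out of reach is approached as far as the arm can. A call is refused whole if a number of a shift passes 50 or a number of a turn 8.59, either way. A call with a gripper value outside its range is refused whole. The fingers move at their own pace and stop on an object; FORCE is the grip in N (left out, the last holds). Time passes only in rows, so rows that do not move let the fingers close. It gives the time, the measured TCP pose, the force and the opening at its end, in the units of the state.
- r.read_state(): the state, without advancing time (a new reading comes with each control period).
- r.snapshot(name): name is "scene" or "top"; returns (picture, depth): 480x640x3 uint8, red, green, blue; 480x640 float32, m along the optical axis (not along the pixel's ray), 0 where there is no reading.
- r.get_calibration(name): a dict with "fx", "fy", "cx", "cy" (pixels), "world_from_camera" (4x4, takes a point from camera to world coordinates). Camera axes: x right, y down, z forward; pixel columns grow to the right and rows downward; lengths in m; the calibration is good to about 2 mm. A picture is of the moment at which its call begins. get_calibration takes no time and is no camera call.
- r.finish_job(): hands the job in, once; it reports no verdict.
The state is a dict: "time": time; "joints": joint angles; "qd": joint speeds; "joint_efforts": joint torques, N m; "tool_pos": TCP position; "ee_rot": TCP orientation; "contact_force": force on the tool from outside, world axes, zero at the start; "ft_torque": the same for the moment, N m; "finger_gap": finger opening in m.
Only numpy, scipy, OpenCV 4.12 (cv2) and the standard library are available. Lean on these libraries where they do the work, as an engineer would, in place of code of your own. Each camera call takes 0.05 s, during which the arm holds its last target. There are 200 camera calls.

TASK

Punch the pack of cards standing in the card punch: push the punch's lever right down to its stop and let it come back up. Then squeeze the large bulldog clip off the front wall of the oak drawer and bring it, jaws down and square to the cards, over the middle of their top edge, its open jaws reaching well down on both sides but touching neither the cards nor the punch. Finish like that, still holding the clip squeezed wide open so that I can straighten the pack before it bites; leave the cards standing in the slot and the other things where they lie.

Things in the scene. Friction and masses are not known exactly. Their poses are not given: they have to be found in the camera images.
- punch: Desk card punch, fixed: grey housing 170 mm deep (x), 236 mm wide (y), top at z = 95 mm, on a black base 220 x 260 mm. Origin: centre of underside; front faces -x. The card slot runs along y in the top at x = +20 mm (5.6 mm wide, 35 mm deep, floor at z = 60 mm); steel edge guides rise 16 mm above the top at y = +-84 mm. Lever on the right-hand side (-y).
- lever (a joint): Punch lever angle, rad: 0 = up at rest (sprung), 0.72 = down at its stop. Turns about the punch's y axis through lever_hinge; its 200 mm arm slopes up to the front at 45 degrees at rest, about 4 degrees at the stop. Pushing the grip straight down takes about 13 N all the way; released, it comes back up within half a second.
- lever_grip (a point): Centre of the lever's black cylindrical grip, 25 mm in diameter, 60 mm long along the punch's y axis, 200 mm from the hinge axis. It can be pushed down from above.
- lever_hinge (a point): Point on the lever's hinge axis (parallel to the punch's y axis), in the same plane across the axis as lever_grip; 45 mm behind the punch's centre and 70 mm above its underside.
- cards: Pack of manila record cards, 148 mm wide (y), 105 mm tall (z), 4 mm thick (x), 75 g, loose, standing upright in the punch's slot with 70 mm showing. Origin: centre of its lower edge; z up, x through the thickness. It may lean by a few degrees.
- card_edge (a point): Middle of the pack's upper edge.
- clip: Large bulldog clip, bright steel, 75 mm wide (y), 64 g; at first astride the drawer's front wall, jaws down, tails up. Origin: centre of its hinge pin; z up to the tails, x across the jaws, y along the pin. Lips 32 mm below the pin; a 10 mm thick coil spring round the pin rests on the wall. Squeezing the tails across x with 9 to 12 N opens the jaws.
- jaw_a (a joint): Half the opening angle of the clip, rad: 0 shut, about 0.16 on the drawer wall, 0.36 fully open at its stop, where the lips gape 22 mm. Both jaws open equally.
- lip_a (a point): Middle of the biting edge of the clip's jaw on its +x side.
- lip_b (a point): Middle of the biting edge of the clip's jaw on its -x side.
- tail_a (a point): Centre of the rolled end of the clip's +x tail (roll 46 mm long along y, 6 mm thick). The tails flare from the pin up and out, 36 mm above the pin when shut; over both rolls they measure 54 mm shut, 40 mm on the drawer, 26 mm squeezed fully open. The tails turn about the pin as they are squeezed.
- tail_b (a point): Centre of the rolled end of the clip's -x tail.
- drawer: Oak card drawer, fixed, 300 mm long (x), 170 mm wide (y), walls 70 mm high and 10 mm thick. Origin: centre of its underside. Its front wall, at x = -150 to -140 mm, carries the large clip. Filed cards up to 95 mm high fill the part behind x = +30 mm; the front part is empty but for a small clip.
- tape: Bystander: roll of cream tape lying flat, 88 mm across, 24 mm high, in front of the punch; origin centre of underside.
- jar: Bystander: small amber jar with a black cap, 42 mm across, 75 mm high, left of the punch; origin centre of underside.
- small_clip: Bystander: small black clip with wire tails, 50 mm long, 14 mm high, lying in the drawer; origin on its underside.
- driver: Bystander: screwdriver with a black handle lying on the counter; origin on its underside.
- card_box: Bystander: cardboard box 155 x 110 x 55 mm; origin centre of underside.
- tap_handle: Bystander: chromed tap handle, 52 mm across, 46 mm high; origin centre of underside.
- marker: Bystander: black marker pen lying on the counter, 14 mm thick, 130 mm long; origin on its underside.
Not all that is in view belongs to the job. Leave any blue, green or yellow look-alike of the clip alone.

How it is judged:
By the outcome, as a careful person would: the job done as asked, in the order asked, and still so for the second after the job is handed in, while the arm keeps its last pose, push and grip.
It also fails if it takes over 54 s, if anything falls off the work surface, if the arm or the gripper's body presses on something with over 40 N, if the wrist force passes 120 N, or if a joint passes its speed limit or range.

## Working session

There is one attempt and no reset: what is moved stays moved. The work goes in short steps, Python scripts to look and compute and a shell command to move; the robot and the scene stay as the last step left them, time stands still between calls to the robot, and variables do not carry over. Pictures are saved under pics/ and viewed, about 8 in all and at most 12, crops included, and the job is handed in when it is done.

```bash
mkdir -p pics
cat > h.py <<'E'
from plant import r
import numpy as np, cv2
from scipy.spatial.transform import Rotation as Ro
def snap(n,save=None):
    p,d=r.snapshot(n); 
    if save: cv2.imwrite(f'pics/{save}.png',p[:,:,::-1])
    np.savez(f'pics/{n}.npz',p=p,d=d); return p,d
def cloud(n,d):
    c=r.get_calibration(n); v,u=np.mgrid[:480,:640]
    P=np.stack([(u-c['cx'])/c['fx']*d,(v-c['cy'])/c['fy']*d,d,np.ones_like(d)],-1)
    W=(P@np.array(c['world_from_camera']).T)[...,:3]; W[d==0]=np.nan; return W
def plane(n,u,v,z):
    c=r.get_calibration(n);M=np.array(c['world_from_camera'])
    q=M[:3,:3]@np.array([(u-c['cx'])/c['fx'],(v-c['cy'])/c['fy'],1]);o=M[:3,3]
    return o+q*(z-o[2])/q[2]
def proj(n,p):
    c=r.get_calibration(n);M=np.linalg.inv(np.array(c['world_from_camera']))
    q=M[:3,:3]@np.array(p)+M[:3,3];return c['fx']*q[0]/q[2]+c['cx'],c['fy']*q[1]/q[2]+c['cy']
E
python3 - <<'E'
from h import *
for n in('scene','top'):
    snap(n,n+'0'); print(np.round(r.get_calibration(n)['world_from_camera'],3),r.get_calibration(n)['fx'])
print(r.read_state())
E
```

```text
[[-8.460e-01  4.190e-01 -3.310e-01  9.220e-01]
 [ 5.340e-01  6.630e-01 -5.250e-01  6.240e-01]
 [-1.000e-03 -6.200e-01 -7.840e-01  1.129e+00]
 [ 0.000e+00  0.000e+00  0.000e+00  1.000e+00]] 495.310712565058
[[-0.008 -0.99   0.139  0.358]
 [-1.     0.009  0.01  -0.026]
 [-0.011 -0.139 -0.99   1.33 ]
 [ 0.     0.     0.     1.   ]] 469.61234303290865
{'time': 0.1, 'joints': array([67.69145072, 35.28286854, -0.72402817, 81.63037583,  0.46456362,
       63.21930445, -2.31294606]), 'qd': array([ 0.00343503, -0.13137305,  0.00093162, -0.15996235,  0.01496765,
        0.02156636,  0.01219717]), 'joint_efforts': array([ 8.02037357e-04, -4.70382035e+01,  2.60076011e-01, -1.71569449e+01,
        1.01085281e-02,  5.85701549e-03,  2.96066173e-05]), 'tool_pos': array([ 0.23049697, -0.60704082,  0.23027365]), 'ee_rot': array([ 1.79998709e+02,  1.29670738e-01, -6.92030886e+01]), 'contact_force': array([-0.49212159, -0.41927004, -0.01134918]), 'ft_torque': array([-0.00209098, -0.00417477,  0.00350213]), 'finger_gap': 0.08545321276019215}
```

View pics/scene0.png

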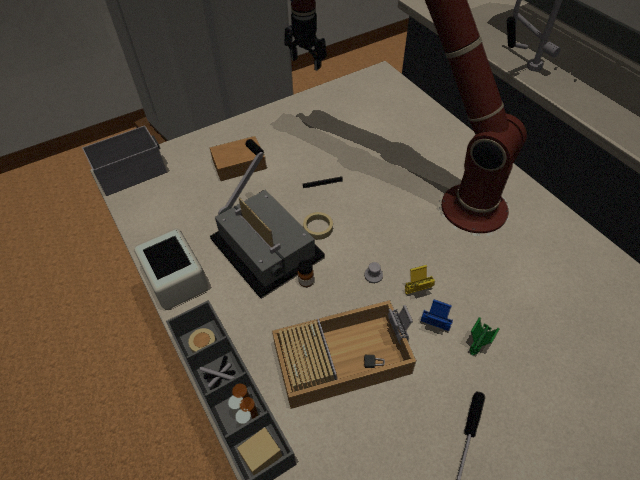

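View pics/top0.png

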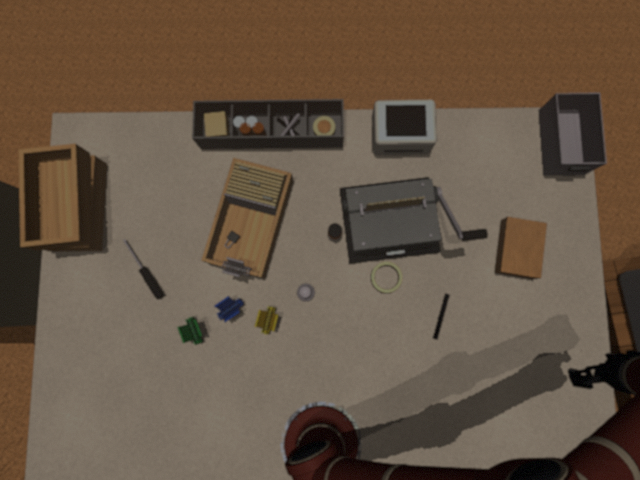

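The scene shows the punch (scene 265,235; top 393,220), with its lever grip at scene (254,147) and top (473,235). Four things could be the clip: steel on the drawer's front wall (scene 402,320; top 238,267), yellow (419,279), blue (437,315) and green (483,336). The steel one on the drawer wall fits the description. I'll measure from depth and confirm it in a crop.

```bash
cat > m.py <<'E'
from h import *
big=[]
W={}
for n in('scene','top'):
    z=np.load(f'pics/{n}.npz');p,d=z['p'],z['d'];w=cloud(n,d);W[n]=w
    b=dict(scene=(215,195,325,290),top=(340,178,445,262))[n]
    s=w[b[1]:b[3],b[0]:b[2]].reshape(-1,3)
    t=s[(abs(s[:,2]-.095)<.005)]
    R=cv2.minAreaRect((t[:,:2]*1000).astype(np.float32));print(n,'punch top',R,np.nanmedian(t[:,2]))
    c=s[s[:,2]>.145];print('cards',len(c),np.nanmean(c,0),cv2.minAreaRect((c[:,:2]*1000).astype(np.float32)),np.nanpercentile(c[:,2],[50,95]))
    b=dict(scene=(244,136,266,158),top=(455,226,490,244))[n]
    s=w[b[1]:b[3],b[0]:b[2]].reshape(-1,3);t=s[s[:,2]>.12];
    print('grip',len(t),np.nanmedian(t,0),np.nanmin(t,0),np.nanmax(t,0),cv2.minAreaRect((t[:,:2]*1000).astype(np.float32)))
    b=dict(scene=(265,295,420,410),top=(200,155,297,282))[n]
    s=w[b[1]:b[3],b[0]:b[2]].reshape(-1,3);t=s[(s[:,2]>.055)&(s[:,2]<.075)]
    print('drawer',cv2.minAreaRect((t[:,:2]*1000).astype(np.float32)))
    b=dict(scene=(385,295,420,345),top=(215,250,262,282))[n]
    s=w[b[1]:b[3],b[0]:b[2]].reshape(-1,3);t=s[s[:,2]>.08]
    print('clip',len(t),np.nanmean(t,0),np.nanmax(t,0),cv2.minAreaRect((t[:,:2]*1000).astype(np.float32)))
def crop(n,b,k):
    p=np.load(f'pics/{n}.npz')['p'][b[1]:b[3],b[0]:b[2],::-1];return cv2.resize(p,None,fx=k,fy=k,interpolation=cv2.INTER_CUBIC)
a=crop('scene',(375,290,435,350),5);b=crop('top',(205,240,265,300),5);c=crop('scene',(205,130,325,250),2.5);d=crop('top',(370,170,490,290),2.5)
cv2.imwrite('pics/crops.png',np.vstack([np.hstack([a,b]),np.hstack([c,d])]))
E
python3 m.py
```

```text
scene punch top ((610.6727905273438, -207.2600555419922), (169.76084899902344, 263.70269775390625), 6.510895252227783) 0.0967779583249212
cards 213 [ 0.62930908 -0.19114359  0.15975631] ((628.9767456054688, -194.9603271484375), (6.570251941680908, 150.1283416748047), 6.352093696594238) [0.16093222 0.16925631]
grip 193 [ 0.53513897 -0.36213325  0.22188095] [ 0.51807722 -0.40314528  0.20175754] [ 0.54701087 -0.33384251  0.23113773] ((533.9197998046875, -368.95611572265625), (27.99146842956543, 68.32722473144531), 4.7820353507995605)
drawer ((635.3922119140625, 191.74151611328125), (177.70074462890625, 362.89306640625), 74.98440551757812)
clip 306 [0.46513134 0.22784901 0.10033376] [0.49444088 0.26246569 0.12361958] ((469.7490234375, 224.42955017089844), (74.08863830566406, 42.68610763549805), 74.63514709472656)
top punch top ((611.9661254882812, -208.5625), (170.77731323242188, 258.5215759277344), 6.677278995513916) 0.0944658636625062
cards 178 [ 0.62959961 -0.195135    0.15938019] ((630.6558227539062, -195.39849853515625), (5.755919456481934, 147.96568298339844), 6.577430248260498) [0.16092139 0.16699129]
grip 329 [ 0.53399983 -0.36436149  0.21952787] [ 0.51900645 -0.40258259  0.18984215] [ 0.55934601 -0.33468964  0.22772186] ((533.952392578125, -367.4005432128906), (71.50581359863281, 37.70733642578125), 78.64844512939453)
drawer ((610.2366333007812, 199.99099731445312), (172.28607177734375, 307.59014892578125), 73.9670181274414)
clip 194 [0.47161647 0.22512776 0.10163258] [0.49678914 0.26175411 0.12131109] ((472.222900390625, 229.72784423828125), (62.27745819091797, 42.41746139526367), 73.75083923339844)
```

View pics/crops.png

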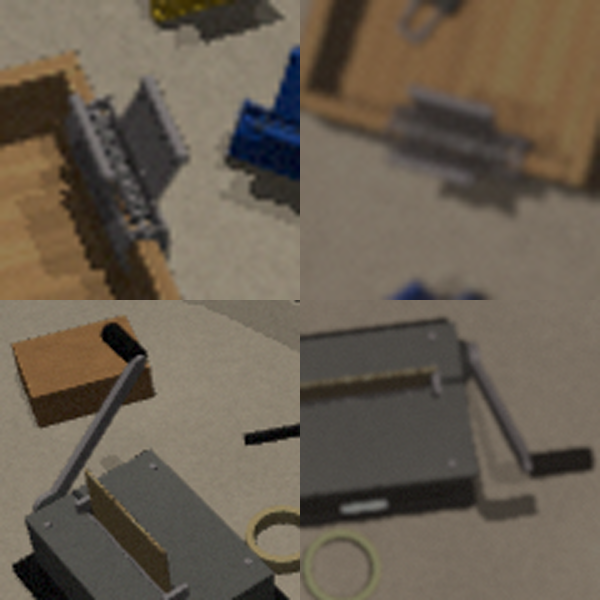

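The crop confirms it: the bright steel clip sits astride the drawer's front wall, and the coloured ones lie on the counter. The lever is up and the pack stands in the slot. Next is the lever: raise, shut the fingers and turn.

```bash
cat >> h.py <<'E'
def need(x,y,z,yaw):
    s=r.read_state();R=Ro.from_euler('xyz',s['ee_rot'],degrees=True)
    d=R.inv().apply(np.array([x,y,z])-s['tool_pos'])*1000
    T=Ro.from_euler('xyz',[180,0,yaw],degrees=True)
    print('pos',s['tool_pos'].round(4),'rpy',s['ee_rot'].round(2),'F',s['contact_force'].round(1),'t',s['time'],'gap',round(s['finger_gap'],4))
    print('shift now',d.round(1),'turn',(R.inv()*T).as_rotvec(degrees=True).round(2),'shift after turn',(T.inv().apply(np.array([x,y,z])-s['tool_pos'])*1000).round(1))
E
python3 -m crank '[{"angular":[0,0,7],"delta_pos":[0,0,-20],"grip":0},{"angular":[0,0,7],"delta_pos":[0,0,-20],"grip":0},{"angular":[0,0,0],"delta_pos":[0,0,-10],"grip":0},{"angular":[0,0,0],"delta_pos":[0,0,0],"grip":0}]'
python3 -c "
from h import *
need(.533,-.367,.26,-83.5)"
```

```text
time: 0.5
tool_pos: [0.2296, -0.6054, 0.2781]
ee_rot: [179.8, 0.6, -83.5]
contact_force: [-0.4, -0.2, -0.4]
finger_gap: 0.0283
pos [ 0.2296 -0.6054  0.2781] rpy [179.84   0.59 -83.55] F [-0.4 -0.2 -0.4] t 0.5 gap 0.0283
shift now [-202.6 -328.3   19.2] turn [ 0.16  0.59 -0.05] shift after turn [-202.5 -328.4   18.1]
```

```bash
python3 -m crank '[{"angular":[0,0,0],"delta_pos":[-25,-40,0],"grip":0},{"angular":[0,0,0],"delta_pos":[-25,-40,0],"grip":0},{"angular":[0,0,0],"delta_pos":[-25,-40,0],"grip":0},{"angular":[0,0,0],"delta_pos":[-25,-40,0],"grip":0},{"angular":[0,0,0],"delta_pos":[-25,-40,0],"grip":0},{"angular":[0,0,0],"delta_pos":[-25,-40,0],"grip":0},{"angular":[0,0,0],"delta_pos":[-25,-40,5],"grip":0},{"angular":[0,0,0],"delta_pos":[-20,-35,5],"grip":0},{"angular":[0,0,0],"delta_pos":[0,0,0],"grip":0}]'
python3 -c "
from h import *
need(.533,-.367,.226,-83.5)"
```

```text
time: 1.4
tool_pos: [0.5247, -0.3649, 0.2556]
ee_rot: [179.2, 1.3, -82.8]
contact_force: [0.0, 0.3, -0.3]
finger_gap: -0.0
pos [ 0.5247 -0.3649  0.2556] rpy [179.24   1.34 -82.8 ] F [ 0.   0.3 -0.3] t 1.4 gap -0.0
shift now [ 3.8 -8.3 29.4] turn [0.77 1.34 0.71] shift after turn [ 3.  -8.  29.6]
```

```bash
python3 -m crank '[{"angular":[0.8,1.3,0.7],"delta_pos":[3,-8,10],"grip":0},{"angular":[0,0,0],"delta_pos":[0,0,14],"grip":0},{"angular":[0,0,0],"delta_pos":[0,0,0],"grip":0}]'
python3 -m crank '[{"angular":[0,0,0],"delta_pos":[4,5,10],"grip":0},{"angular":[0,0,0],"delta_pos":[0,7,10],"grip":0},{"angular":[0,0,0],"delta_pos":[0,7,10],"grip":0},{"angular":[0,0,0],"delta_pos":[0,0,0],"grip":0}]'
python3 -c "
from h import *
need(.533-.022,-.367-.002,.224-.027,-83.5)"
```

```text
time: 1.7
tool_pos: [0.5332, -0.364, 0.2271]
ee_rot: [179.8, 0.2, -82.9]
contact_force: [-0.3, 0.7, 0.4]
finger_gap: -0.0001
time: 2.1
tool_pos: [0.5176, -0.3674, 0.2081]
ee_rot: [-179.4, 0.4, -82.6]
contact_force: [3.8, 2.8, 7.8]
finger_gap: 0.0001
pos [ 0.5176 -0.3674  0.2081] rpy [-179.37    0.37  -82.6 ] F [3.8 2.8 7.8] t 2.1 gap 0.0001
shift now [ 0.8  6.9 11. ] turn [-0.62  0.37  0.89] shift after turn [ 0.8  6.7 11.1]
```

```bash
python3 -m crank '[{"angular":[0,0,0.5],"delta_pos":[0,5,14],"grip":0},{"angular":[0,0,0],"delta_pos":[0,7,14],"grip":0},{"angular":[0,0,0],"delta_pos":[0,6,14],"grip":0},{"angular":[0,0,0],"delta_pos":[0,5,14],"grip":0}]'
python3 -c "
from h import *
need(.533-.052,-.367-.006,.224-.09,-83.5)"
```

```text
time: 2.5
tool_pos: [0.4912, -0.3705, 0.17]
ee_rot: [-179.1, 0.3, -83.1]
contact_force: [-5.4, 5.4, 16.6]
finger_gap: 0.0003
pos [ 0.4912 -0.3705  0.17  ] rpy [-179.14    0.3   -83.05] F [-5.4  5.4 16.6] t 2.5 gap 0.0003
shift now [ 1.4 10.9 35.8] turn [-0.86  0.3   0.44] shift after turn [ 1.3 10.4 36. ]
```

```bash
python3 -m crank '[{"angular":[0,0,0],"delta_pos":[0,4,15],"grip":0},{"angular":[0,0,0],"delta_pos":[0,3,15],"grip":0},{"angular":[0,0,0],"delta_pos":[0,3,15],"grip":0},{"angular":[0,0,0],"delta_pos":[0,2,15],"grip":0},{"angular":[0,0,0],"delta_pos":[0,1,12],"grip":0}]'
python3 -c "
from h import *
need(.475,-.373,.0955,-83.5)"
```

```text
time: 3.0
tool_pos: [0.4697, -0.3731, 0.1126]
ee_rot: [-179.4, 0.5, -83.2]
contact_force: [-4.7, 3.9, 15.5]
finger_gap: 0.0004
pos [ 0.4697 -0.3731  0.1126] rpy [-179.39    0.47  -83.18] F [-4.7  3.9 15.5] t 3.0 gap 0.0004
shift now [ 0.7 -5.1 17.1] turn [-0.61  0.47  0.31] shift after turn [ 0.5 -5.3 17.1]
```

```bash
python3 -m crank '[{"angular":[0,0,0],"delta_pos":[0,-2,12],"grip":0},{"angular":[0,0,0],"delta_pos":[0,0,10],"grip":0},{"angular":[0,0,0],"delta_pos":[0,0,4],"grip":0}]'
python3 -m crank '[{"angular":[0,0,0],"delta_pos":[0,0,6],"grip":0}]'
python3 -c "
from h import *
need(.475,-.373,.0955,-83.5)"
```

```text
time: 3.3
tool_pos: [0.4666, -0.3735, 0.0949]
ee_rot: [-179.6, 0.7, -83.3]
contact_force: [-4.2, 6.4, 26.6]
finger_gap: -0.0002
time: 3.4
tool_pos: [0.4667, -0.3735, 0.0946]
ee_rot: [-179.5, 0.7, -83.3]
contact_force: [-9.8, 9.6, 39.1]
finger_gap: 0.0001
pos [ 0.4667 -0.3735  0.0946] rpy [-179.49    0.65  -83.26] F [-9.8  9.6 39.1] t 3.4 gap 0.0001
shift now [ 0.4 -8.3 -0.9] turn [-0.5   0.66  0.23] shift after turn [ 0.4 -8.3 -0.9]
```

At the stop: z holds at 0.0946 m while the push rises from 16 to 39 N. Now let it up.

```bash
python3 -m crank '[{"angular":[0,0,0],"delta_pos":[0,15,-15],"grip":0},{"angular":[0,0,0],"delta_pos":[0,10,-35],"grip":0},{"angular":[0,0,0],"delta_pos":[0,0,-45],"grip":0},{"angular":[0,0,0],"delta_pos":[0,0,-50],"grip":0},{"angular":[0,0,0],"delta_pos":[0,0,-50],"grip":0},{"angular":[0,0,0],"delta_pos":[0,0,-30],"grip":50},{"angular":[0,0,-8],"delta_pos":[0,0,-20],"grip":100},{"angular":[0,0,-8],"delta_pos":[0,0,0],"grip":100},{"angular":[0,0,-8],"delta_pos":[0,0,0],"grip":100},{"angular":[0,0,-8],"delta_pos":[0,0,0],"grip":100},{"angular":[0,0,-8],"delta_pos":[0,0,0],"grip":100},{"angular":[0,0,-8],"delta_pos":[0,0,0],"grip":100}]'
python3 - <<'E'
from h import *
p,d=snap('top','top1');w=cloud('top',d)
s=w[226:244,455:490].reshape(-1,3);t=s[s[:,2]>.12];print('grip',len(t),np.nanmedian(t,0))
p,d=snap('scene','scene1');w=cloud('scene',d)
s=w[136:158,244:266].reshape(-1,3);t=s[s[:,2]>.12];print('grip',len(t),np.nanmedian(t,0))
need(.471,.225,.25,-16)
# clip / front wall from scene+top: drawer front edge line & clip ends in drawer frame
dx=np.array([np.cos(np.radians(-16)),np.sin(np.radians(-16))]);dy=np.array([-dx[1],dx[0]])
for n,b in dict(scene=(380,290,425,350),top=(215,245,262,282)).items():
    w=cloud(n,np.load(f'pics/{n}.npz')['d'])[b[1]:b[3],b[0]:b[2]].reshape(-1,3)
    for lo,hi in((.08,.1),(.1,.11),(.108,.125)):
        t=w[(w[:,2]>lo)&(w[:,2]<hi)];a=t[:,:2]@np.c_[dx,dy]
        print(n,lo,len(t),'x',np.percentile(a[:,0],[2,50,98]).round(4),'y',np.percentile(a[:,1],[2,50,98]).round(4))
    t=w[(w[:,2]>.062)&(w[:,2]<.074)];a=t[:,:2]@np.c_[dx,dy];print('wall',np.percentile(a[:,0],[2,50,98]).round(4))
E
```

```text
time: 4.6
tool_pos: [0.4302, -0.3908, 0.358]
ee_rot: [-179.6, -1.2, -33.7]
contact_force: [-0.3, 0.7, 0.1]
finger_gap: 0.0855
grip 332 [ 0.53388736 -0.3634788   0.2195119 ]
grip 192 [ 0.53533619 -0.36239949  0.22161355]
pos [ 0.43   -0.3909  0.3579] rpy [-179.58   -1.14  -34.08] F [ 0.8 -0.5  0.2] t 4.7 gap 0.0855
shift now [-313.2 -532.3  105.5] turn [ -0.23  -1.19 -18.07] shift after turn [-130.4 -603.3  107.9]
scene 0.08 161 x [0.3749 0.3806 0.4002] y [0.3146 0.348  0.3806]
scene 0.1 44 x [0.3721 0.3744 0.405 ] y [0.3233 0.3471 0.3679]
scene 0.108 115 x [0.3688 0.3743 0.4108] y [0.323  0.3466 0.3685]
wall [0.3782 0.3939 0.4111]
top 0.08 100 x [0.3764 0.3915 0.4042] y [0.3114 0.346  0.3808]
top 0.1 19 x [0.3752 0.4047 0.4058] y [0.3234 0.3419 0.3663]
top 0.108 83 x [0.3694 0.4056 0.4111] y [0.3238 0.3456 0.3679]
wall [0.3787 0.3915 0.418 ]
```

Lever is back up at its rest position. Clip centre is about (0.470, 0.225), yaw -16°.

```bash
python3 -m crank '[{"angular":[0,-1,-8],"delta_pos":[0,0,0],"grip":100},{"angular":[0,0,-8],"delta_pos":[0,0,0],"grip":100},{"angular":[0,0,-2],"delta_pos":[-10,-48,0],"grip":100},{"angular":[0,0,0],"delta_pos":[-10,-48,0],"grip":100},{"angular":[0,0,0],"delta_pos":[-10,-48,0],"grip":100},{"angular":[0,0,0],"delta_pos":[-10,-48,0],"grip":100},{"angular":[0,0,0],"delta_pos":[-10,-48,0],"grip":100},{"angular":[0,0,0],"delta_pos":[-10,-48,0],"grip":100},{"angular":[0,0,0],"delta_pos":[-10,-48,10],"grip":100},{"angular":[0,0,0],"delta_pos":[-10,-48,20],"grip":100},{"angular":[0,0,0],"delta_pos":[-10,-48,20],"grip":100},{"angular":[0,0,0],"delta_pos":[-10,-48,20],"grip":100}]'
python3 -c "
from h import *
need(.4703,.2251,.20,-16)"
```

```text
time: 5.9
tool_pos: [0.4772, 0.0847, 0.2929]
ee_rot: [-179.9, -1.0, -19.3]
contact_force: [0.9, -0.6, -0.0]
finger_gap: 0.0853
pos [0.4772 0.0847 0.2929] rpy [-179.89   -1.    -19.32] F [ 0.9 -0.6 -0. ] t 5.9 gap 0.0853
shift now [ -54.6 -130.1   92.3] turn [-0.08 -1.   -3.32] shift after turn [ -45.4 -133.1   92.9]
```

```bash
python3 -m crank '[{"angular":[0,-1,-3.3],"delta_pos":[0,0,0],"grip":100},{"angular":[0,0,0],"delta_pos":[-15,-44,30],"grip":100},{"angular":[0,0,0],"delta_pos":[-15,-44,30],"grip":100},{"angular":[0,0,0],"delta_pos":[-15,-44,30],"grip":100},{"angular":[0,0,0],"delta_pos":[0,0,0],"grip":100}]'
python3 -c "
from h import *
need(.4703,.2251,.15,-16)"
```

```text
time: 6.4
tool_pos: [0.4711, 0.218, 0.2095]
ee_rot: [-179.7, 0.0, -16.3]
contact_force: [-0.0, 0.2, 0.3]
finger_gap: 0.0852
pos [0.4711 0.218  0.2095] rpy [-1.7966e+02  1.0000e-02 -1.6340e+01] F [-0.   0.2  0.3] t 6.4 gap 0.0852
shift now [-2.8 -6.3 59.6] turn [-0.34  0.01 -0.34] shift after turn [-2.8 -6.6 59.5]
```

```bash
python3 -m crank '[{"angular":[-0.3,0,-0.3],"delta_pos":[-3,-7,20],"grip":100},{"angular":[0,0,0],"delta_pos":[0,0,20],"grip":100},{"angular":[0,0,0],"delta_pos":[0,0,20],"grip":100},{"angular":[0,0,0],"delta_pos":[0,0,20],"grip":75},{"angular":[0,0,0],"delta_pos":[0,0,20],"grip":75},{"angular":[0,0,0],"delta_pos":[0,0,0],"grip":75}]'
python3 - <<'E'
from h import *
need(.4703,.2251,.096,-16)
out=[]
for n,b in dict(scene=(350,240,450,365),top=(190,220,290,345)).items():
    p,d=snap(n);out.append(cv2.resize(p[b[1]:b[3],b[0]:b[2],::-1],(400,500),interpolation=cv2.INTER_CUBIC))
cv2.imwrite('pics/g1.png',np.hstack(out))
E
```

```text
time: 7.0
tool_pos: [0.4739, 0.2227, 0.1075]
ee_rot: [180.0, -0.3, -17.1]
contact_force: [-0.2, 0.2, -0.3]
finger_gap: 0.064
pos [0.4739 0.2227 0.1075] rpy [179.98  -0.3  -17.1 ] F [-0.2  0.2 -0.3] t 7.0 gap 0.064
shift now [-4.2 -1.2 11.5] turn [ 0.02 -0.3  -1.1 ] shift after turn [-4.2 -1.3 11.5]
```

View pics/g1.png

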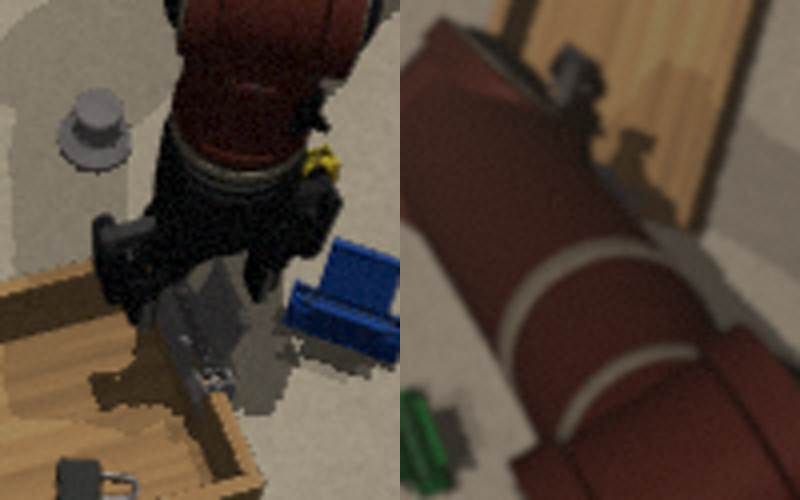

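Fingers straddle the tails, with the inner finger at crop (150,290) and the outer at (265,280). Centre, descend and squeeze.

```bash
python3 -m crank '[{"angular":[0,0,-1.1],"delta_pos":[-4,-1.5,7],"grip":75},{"angular":[0,0,0],"delta_pos":[0,0,6],"grip":60},{"angular":[0,0,0],"delta_pos":[0,0,0],"grip":55}]' 30
python3 -c "
from h import *
need(.4703,.2251,.096,-16)"
```

```text
time: 7.4
tool_pos: [0.4741, 0.2274, 0.0989]
ee_rot: [-179.6, -0.8, -16.0]
contact_force: [0.2, -0.7, -0.1]
finger_gap: 0.0471
pos [0.4741 0.2274 0.0989] rpy [-179.57   -0.78  -16.01] F [ 0.2 -0.7 -0.1] t 7.4 gap 0.0471
shift now [-3.   3.3  2.9] turn [-0.43 -0.78 -0.01] shift after turn [-3.   3.3  2.9]
```

```bash
python3 -m crank '[{"angular":[-0.4,-0.8,0],"delta_pos":[-5,3,4],"grip":55},{"angular":[0,0,0],"delta_pos":[0,0,0],"grip":55}]' 30
python3 -c "
from h import *
need(.4703,.2251,.096,-16)"
```

```text
time: 7.6
tool_pos: [0.4685, 0.2261, 0.0952]
ee_rot: [-179.9, 0.0, -16.0]
contact_force: [-1.0, 0.7, 0.4]
finger_gap: 0.0471
pos [0.4685 0.2261 0.0952] rpy [-1.7995e+02  2.0000e-02 -1.6010e+01] F [-1.   0.7  0.4] t 7.6 gap 0.0471
shift now [ 2.   0.4 -0.8] turn [-0.05  0.02 -0.01] shift after turn [ 2.   0.4 -0.8]
```

```bash
python3 -m crank '[{"angular":[0,0,0],"delta_pos":[2,0,0],"grip":45},{"angular":[0,0,0],"delta_pos":[0,0,0],"grip":35},{"angular":[0,0,0],"delta_pos":[0,0,0],"grip":20},{"angular":[0,0,0],"delta_pos":[0,0,0],"grip":0},{"angular":[0,0,0],"delta_pos":[0,0,0],"grip":0},{"angular":[0,0,0],"delta_pos":[0,0,0],"grip":0}]' 30
python3 -c "
from h import *
need(.4703,.2251,.096,-16)"
```

```text
time: 8.2
tool_pos: [0.4726, 0.2259, 0.0999]
ee_rot: [-179.8, -0.3, -16.1]
contact_force: [-0.0, 0.0, -0.4]
finger_gap: 0.0235
pos [0.4726 0.2259 0.0999] rpy [-179.84   -0.27  -16.1 ] F [-0.   0.  -0.4] t 8.2 gap 0.0235
shift now [-2.   1.4  3.9] turn [-0.16 -0.27 -0.1 ] shift after turn [-1.9  1.4  3.9]
```

```bash
python3 -m crank '[{"angular":[0,0,0],"delta_pos":[0,0,-8],"grip":0},{"angular":[0,0,0],"delta_pos":[0,0,-10],"grip":0},{"angular":[0,0,0],"delta_pos":[0,0,-15],"grip":0},{"angular":[0,0,0],"delta_pos":[0,0,-20],"grip":0},{"angular":[0,0,0],"delta_pos":[0,0,-25],"grip":0},{"angular":[0,0,0],"delta_pos":[0,0,-30],"grip":0},{"angular":[0,0,0],"delta_pos":[0,0,-30],"grip":0},{"angular":[0,0,0],"delta_pos":[0,0,0],"grip":0}]'
python3 - <<'E'
from h import *
need(.63,-.195,.30,6.5)
p,d=snap('scene')
u,v=map(int,proj('scene',r.read_state()['tool_pos']));print(u,v)
cv2.imwrite('pics/l1.png',cv2.resize(p[v-60:v+60,u-60:u+60,::-1],(600,600),interpolation=cv2.INTER_CUBIC))
E
```

```text
time: 9.0
tool_pos: [0.4706, 0.2261, 0.246]
ee_rot: [-179.9, -0.1, -16.0]
contact_force: [0.6, 0.8, -1.0]
finger_gap: 0.0236
pos [0.4706 0.2261 0.246 ] rpy [-1.7988e+02 -1.0000e-01 -1.5990e+01] F [ 0.6  0.8 -1. ] t 9.0 gap 0.0236
shift now [269.4 360.7 -54.3] turn [ -0.1   -0.12 -22.49] shift after turn [110.7 436.4 -54. ]
407 285
```

View pics/l1.png

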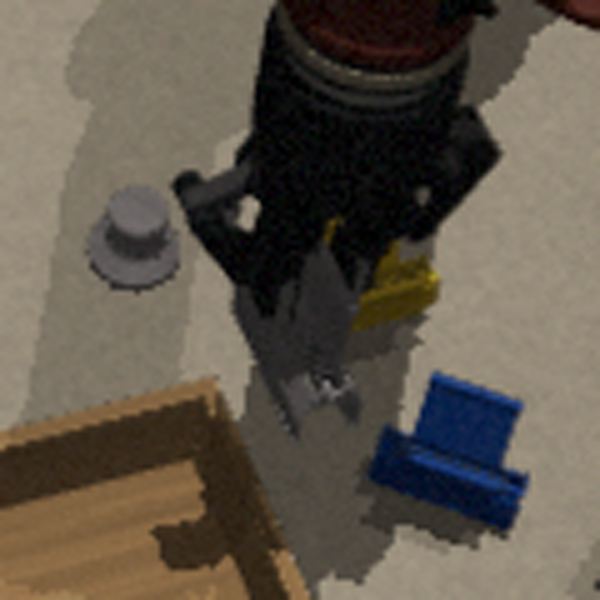

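The clip is held and off the wall, jaws down and open (lips at crop 292,432 and 352,418), and nothing else has moved. Carry it to above the cards.

```bash
python3 -m crank '[{"angular":[0,0,-4],"delta_pos":[0,0,-20],"grip":0},{"angular":[0,0,-6],"delta_pos":[0,0,-25],"grip":0},{"angular":[0,0,-6],"delta_pos":[0,0,-10],"grip":0},{"angular":[0,0,-6],"delta_pos":[5,20,0],"grip":0},{"angular":[0,0,-0.5],"delta_pos":[9,36,0],"grip":0},{"angular":[0,0,0],"delta_pos":[10,40,0],"grip":0},{"angular":[0,0,0],"delta_pos":[10,40,0],"grip":0},{"angular":[0,0,0],"delta_pos":[10,40,0],"grip":0},{"angular":[0,0,0],"delta_pos":[10,40,0],"grip":0},{"angular":[0,0,0],"delta_pos":[10,40,0],"grip":0},{"angular":[0,0,0],"delta_pos":[5,25,0],"grip":0},{"angular":[0,0,0],"delta_pos":[0,0,0],"grip":0}]'
python3 - <<'E'
from h import *
need(.63,-.195,.30,6.5)
E
```

```text
time: 10.25
tool_pos: [0.567, -0.0573, 0.2868]
ee_rot: [179.8, 1.8, 8.0]
contact_force: [-0.5, -0.9, -1.3]
finger_gap: 0.0234
pos [ 0.567  -0.0573  0.2868] rpy [179.84   1.82   7.98] F [-0.5 -0.9 -1.3] t 10.25 gap 0.0234
shift now [ 42.8 145.2 -14.2] turn [0.18 1.81 1.48] shift after turn [ 47.  144.  -13.2]
```

```bash
python3 -m crank '[{"angular":[0,1.8,1.5],"delta_pos":[0,0,-14],"grip":0},{"angular":[0,0,0],"delta_pos":[12,36,0],"grip":0},{"angular":[0,0,0],"delta_pos":[12,36,0],"grip":0},{"angular":[0,0,0],"delta_pos":[12,36,0],"grip":0},{"angular":[0,0,0],"delta_pos":[11,36,0],"grip":0},{"angular":[0,0,0],"delta_pos":[0,0,0],"grip":0},{"angular":[0,0,0],"delta_pos":[0,0,0],"grip":0}]'
python3 - <<'E'
from h import *
need(.63,-.195,.30,6.5)
out=[]
a=np.radians(6.5);C=np.array([[np.cos(a),-np.sin(a)],[np.sin(a),np.cos(a)]])
o=np.array([.63,-.195])
for n,b in dict(scene=(190,120,330,260),top=(330,140,470,280)).items():
    w=cloud(n,np.load(f'pics/{n}.npz')['d']);s=w[150:290,190:330] if n=='scene' else w[180:225,345:440]
    s=s.reshape(-1,3);e=(s[:,:2]-o)@C
    for lo,hi in((.115,.125),(.125,.135),(.135,.145),(.145,.155),(.155,.162),(.162,.17)):
        t=(s[:,2]>lo)&(s[:,2]<hi)&(abs(e[:,0])<.03)&(abs(e[:,1])<.073)
        if t.sum()>3: 
            k=np.polyfit(e[t,1],e[t,0],1) ; print(n,lo,t.sum(),'x',np.median(e[t,0]).round(4),'y',np.percentile(e[t,1],[1,99]).round(4),'slope deg',np.degrees(k[0]).round(2))
for n,b in dict(scene=(190,120,330,260),top=(330,140,470,280)).items():
    p,d=snap(n);out.append(cv2.resize(p[b[1]:b[3],b[0]:b[2],::-1],(400,400),interpolation=cv2.INTER_CUBIC))
    s=cloud(n,d).reshape(-1,3);e=(s[:,:2]-o)@C
    for lo,hi in((.23,.24),(.24,.25),(.25,.26),(.26,.27),(.27,.28)):
        t=(s[:,2]>lo)&(s[:,2]<hi)&(abs(e[:,0])<.04)&(abs(e[:,1])<.06)
        if t.sum()>3: print('clip?',n,lo,t.sum(),'x',np.percentile(e[t,0],[2,50,98]).round(4),'y',np.percentile(e[t,1],[2,98]).round(4))
cv2.imwrite('pics/c1.png',np.hstack(out))
E
```

```text
time: 10.95
tool_pos: [0.6306, -0.1834, 0.3048]
ee_rot: [-179.7, -0.3, 7.3]
contact_force: [0.1, 0.7, -0.7]
finger_gap: 0.0236
pos [ 0.6306 -0.1834  0.3048] rpy [-179.72   -0.31    7.31] F [ 0.1  0.7 -0.7] t 10.95 gap 0.0236
shift now [-2.1 11.5  4.7] turn [-0.29 -0.31  0.81] shift after turn [-1.9 11.5  4.8]
scene 0.115 52 x 0.0002 y [-0.0703  0.071 ] slope deg -0.05
scene 0.125 65 x 0.0001 y [-0.0708  0.0725] slope deg -0.03
scene 0.135 66 x 0.0003 y [-0.0709  0.072 ] slope deg -0.27
scene 0.145 67 x 0.0004 y [-0.0704  0.072 ] slope deg 0.1
scene 0.155 49 x 0.0001 y [-0.071   0.0724] slope deg -0.2
scene 0.162 87 x -0.0009 y [-0.0719  0.071 ] slope deg -0.08
top 0.115 44 x -0.0014 y [-0.0712  0.0703] slope deg -0.09
top 0.125 41 x -0.0014 y [-0.0676  0.0712] slope deg 0.2
top 0.135 49 x -0.0013 y [-0.0703  0.0706] slope deg 0.01
top 0.145 47 x -0.0014 y [-0.0702  0.0717] slope deg -0.02
top 0.155 46 x -0.0011 y [-0.068   0.0698] slope deg -0.25
top 0.162 82 x -0.0001 y [-0.0721  0.0671] slope deg -0.11
clip? scene 0.25 47 x [-0.0157  0.0128  0.0149] y [-0.0208  0.0486]
clip? scene 0.26 56 x [-0.0156  0.0134  0.015 ] y [-0.0241  0.0475]
clip? scene 0.27 94 x [-0.0144  0.0122  0.015 ] y [-0.0249  0.0482]
clip? top 0.24 9 x [-0.0143 -0.0136  0.0139] y [0.0114 0.0476]
clip? top 0.25 42 x [-0.0149  0.011   0.0144] y [0.0075 0.047 ]
clip? top 0.26 17 x [-0.0146 -0.014   0.0131] y [0.0099 0.0451]
clip? top 0.27 60 x [-0.0145 -0.011   0.0137] y [0.0126 0.0474]
```

View pics/c1.png

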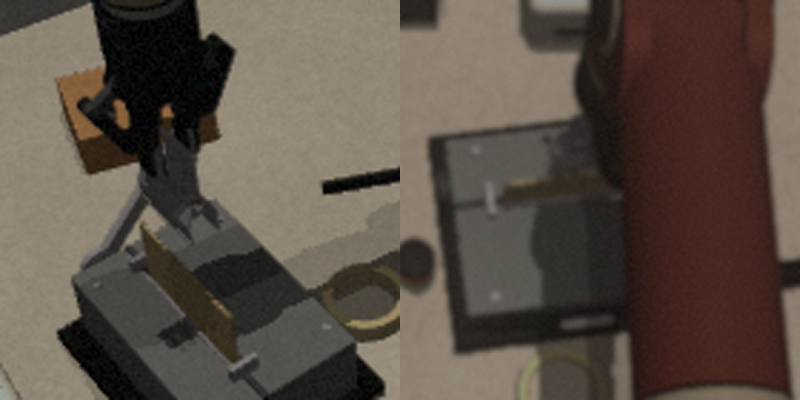

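The crop shows the clip above the cards, jaws down. Cards are vertical, yaw 6.5°, centred at (0.630,-0.195). The clip is centred across them and 11.5 mm off along their width. Correct that, then go down in steps.

```bash
python3 -m crank '[{"angular":[-0.3,-0.3,0.8],"delta_pos":[0,11,5],"grip":0},{"angular":[0,0,0],"delta_pos":[0,0,20],"grip":0},{"angular":[0,0,0],"delta_pos":[0,0,20],"grip":0},{"angular":[0,0,0],"delta_pos":[0,0,0],"grip":0},{"angular":[0,0,0],"delta_pos":[0,0,0],"grip":0}]'
cat > k.py <<'E'
from h import *
import sys
need(.6319,-.1945,.202,6.5)
a=np.radians(6.5);C=np.array([[np.cos(a),-np.sin(a)],[np.sin(a),np.cos(a)]]);o=np.array([.63,-.195])
tz=r.read_state()['tool_pos'][2];out=[]
for n,b in dict(scene=(200,135,320,255),top=(330,140,470,280)).items():
    p,d=snap(n);out.append(cv2.resize(p[b[1]:b[3],b[0]:b[2],::-1],(400,400),interpolation=cv2.INTER_CUBIC))
    s=cloud(n,d).reshape(-1,3);e=(s[:,:2]-o)@C
    for k in range(-66,-20,6):
        lo=tz+k/1000;t=(s[:,2]>lo)&(s[:,2]<lo+.006)&(abs(e[:,0])<.035)&(abs(e[:,1])<.06)
        if t.sum()>3: print(n,k,t.sum(),'x',np.percentile(e[t,0],[2,98]).round(4),'y',np.percentile(e[t,1],[2,98]).round(4))
    t=(s[:,2]>.161)&(s[:,2]<.171)&(abs(e[:,0])<.004)&(abs(e[:,1])>.042)&(abs(e[:,1])<.07);print(n,'card top',t.sum(),e[t,0].mean().round(4),'z',np.median(s[t,2]).round(4))
cv2.imwrite(f'pics/{sys.argv[1]}.png',np.hstack(out))
E
python3 k.py k1
```

```text
time: 11.55
tool_pos: [0.6318, -0.1904, 0.2609]
ee_rot: [179.8, -0.1, 6.9]
contact_force: [0.1, 0.6, 0.3]
finger_gap: 0.0237
pos [ 0.6318 -0.1904  0.2609] rpy [ 1.7981e+02 -1.1000e-01  6.8700e+00] F [0.1 0.6 0.3] t 11.55 gap 0.0237
shift now [-0.5  3.9 58.9] turn [ 0.19 -0.11  0.37] shift after turn [-0.3  4.1 58.9]
scene -54 35 x [-0.0163  0.0152] y [-0.0329  0.0413]
scene -48 28 x [-0.0154  0.0143] y [-0.0309  0.0376]
scene -42 26 x [-0.0153  0.0146] y [-0.0254  0.0398]
scene -36 45 x [-0.0143  0.0152] y [-0.0327  0.0418]
scene -30 52 x [-0.0086  0.0155] y [-0.0297  0.0407]
scene -24 75 x [-0.0089  0.0124] y [-0.0279  0.0417]
scene card top 33 -0.0006 z 0.1666
top -60 9 x [-0.0138  0.0142] y [0.0121 0.0399]
top -54 22 x [-0.0145  0.0145] y [0.0036 0.0391]
top -48 18 x [-0.0138  0.0145] y [0.0087 0.041 ]
top -42 10 x [-0.0144  0.017 ] y [0.0034 0.0396]
top -36 19 x [-0.0146  0.0082] y [0.0056 0.0405]
top -30 39 x [-0.0134  0.0126] y [0.0086 0.0399]
top -24 46 x [-0.0105  0.0097] y [0.015  0.0409]
top card top 18 -0.0001 z 0.1647
```

```bash
python3 -m crank '[{"angular":[0.2,-0.1,0.4],"delta_pos":[-0.3,4.5,10],"grip":0},{"angular":[0,0,0],"delta_pos":[0,0,10],"grip":0},{"angular":[0,0,0],"delta_pos":[0,0,5],"grip":0},{"angular":[0,0,0],"delta_pos":[0,0,0],"grip":0},{"angular":[0,0,0],"delta_pos":[0,0,0],"grip":0}]'
python3 k.py k2
```

```text
time: 12.15
tool_pos: [0.633, -0.196, 0.2357]
ee_rot: [179.9, -0.2, 6.4]
contact_force: [-0.1, 0.3, -0.2]
finger_gap: 0.0235
pos [ 0.633  -0.196   0.2357] rpy [179.94  -0.18   6.38] F [-0.1  0.3 -0.2] t 12.15 gap 0.0235
shift now [-1.  -1.6 33.7] turn [ 0.06 -0.18 -0.12] shift after turn [-0.9 -1.6 33.7]
scene -54 30 x [-0.0136  0.0154] y [-0.0401  0.0358]
scene -48 22 x [-0.0141  0.0149] y [-0.0316  0.0362]
scene -42 37 x [-0.015   0.0156] y [-0.0342  0.0336]
scene -36 35 x [-0.0131  0.0161] y [-0.0352  0.0341]
scene -30 58 x [-0.0122  0.0155] y [-0.0381  0.0359]
scene -24 65 x [-0.0086  0.0123] y [-0.019  0.036]
scene card top 18 -0.0008 z 0.1662
top -60 5 x [-0.0133  0.0152] y [0.0143 0.0352]
top -54 26 x [-0.014   0.0152] y [-0.0021  0.035 ]
top -48 14 x [-0.013   0.0153] y [-0.0001  0.0345]
top -42 13 x [-0.0133  0.0093] y [-0.0012  0.0327]
top -36 20 x [-0.0137  0.0168] y [0.0016 0.0351]
top -30 33 x [-0.0124  0.0136] y [0.0046 0.0348]
top -24 45 x [-0.0094  0.0113] y [0.0031 0.0345]
top card top 17 -0.0 z 0.165
```

View pics/k2.png

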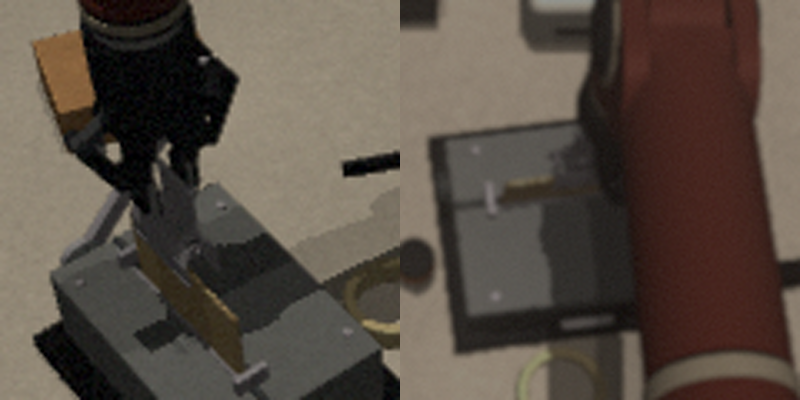

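The clip sits just above the card edge, square to it and about 1 mm off centre. Correct and go down about 33 mm.

```bash
python3 -m crank '[{"angular":[0,-0.2,0],"delta_pos":[-1.2,-1.6,4],"grip":0},{"angular":[0,0,0],"delta_pos":[0,0,5],"grip":0},{"angular":[0,0,0],"delta_pos":[0,0,7],"grip":0},{"angular":[0,0,0],"delta_pos":[0,0,7],"grip":0},{"angular":[0,0,0],"delta_pos":[0,0,4],"grip":0},{"angular":[0,0,0],"delta_pos":[0,0,0],"grip":0}]'
python3 k.py k3
```

```text
time: 12.85
tool_pos: [0.6316, -0.1941, 0.2068]
ee_rot: [179.9, -0.0, 6.4]
contact_force: [1.2, 0.7, -0.4]
finger_gap: 0.0237
pos [ 0.6316 -0.1941  0.2068] rpy [ 1.7992e+02 -1.0000e-02  6.4000e+00] F [ 1.2  0.7 -0.4] t 12.85 gap 0.0237
shift now [0.2 0.4 4.8] turn [ 0.08 -0.01 -0.1 ] shift after turn [0.2 0.4 4.8]
scene -66 12 x [-0.0003  0.0013] y [0.0154 0.0566]
scene -60 10 x [-0.0009  0.0099] y [-0.0155  0.0564]
scene -54 44 x [-0.0147  0.0141] y [-0.036   0.0576]
scene -48 36 x [-0.0158  0.0147] y [-0.0363  0.0555]
scene -42 56 x [-0.0154  0.0144] y [-0.0313  0.0554]
scene -36 37 x [-0.0151  0.0144] y [-0.0347  0.037 ]
scene -30 54 x [-0.012   0.0144] y [-0.0347  0.0378]
scene -24 59 x [-0.0102  0.011 ] y [-0.0167  0.038 ]
scene card top 21 -0.001 z 0.1666
top -66 9 x [-0.0017 -0.0006] y [0.0362 0.0588]
top -60 7 x [-0.0141  0.0138] y [0.0012 0.0545]
top -54 25 x [-0.015   0.0139] y [-0.0006  0.0503]
top -48 26 x [-0.0142  0.0135] y [0.0031 0.0556]
top -42 18 x [-0.0147  0.0149] y [0.001  0.0575]
top -36 29 x [-0.0147  0.0142] y [0.0025 0.0368]
top -30 26 x [-0.0121  0.0127] y [0.0069 0.0369]
top -24 47 x [-0.0103  0.0099] y [0.0088 0.0367]
top card top 16 0.0 z 0.163
```

```bash
python3 -m crank '[{"angular":[0,0,0],"delta_pos":[0.2,0.4,3],"grip":0},{"angular":[0,0,0],"delta_pos":[0,0,2],"grip":0},{"angular":[0,0,0],"delta_pos":[0,0,0],"grip":0},{"angular":[0,0,0],"delta_pos":[0,0,0],"grip":0}]'
python3 k.py k4
```

```text
time: 13.35
tool_pos: [0.6329, -0.1947, 0.203]
ee_rot: [179.9, -0.2, 6.4]
contact_force: [-0.7, -0.6, -0.6]
finger_gap: 0.0236
pos [ 0.6329 -0.1947  0.203 ] rpy [179.87  -0.18   6.38] F [-0.7 -0.6 -0.6] t 13.35 gap 0.0236
shift now [-1.  -0.3  1. ] turn [ 0.13 -0.18 -0.12] shift after turn [-1.  -0.3  1. ]
scene -66 14 x [-0.0012  0.0011] y [0.0155 0.0579]
scene -60 13 x [-0.0115  0.0132] y [0.0084 0.0495]
scene -54 41 x [-0.015   0.0156] y [-0.0395  0.0559]
scene -48 33 x [-0.0146  0.0151] y [-0.0303  0.0562]
scene -42 44 x [-0.0142  0.0155] y [-0.0357  0.054 ]
scene -36 44 x [-0.0141  0.0159] y [-0.0353  0.0586]
scene -30 54 x [-0.008   0.0156] y [-0.0364  0.0357]
scene -24 58 x [-0.0103  0.0134] y [-0.0118  0.0372]
scene card top 22 -0.0007 z 0.1663
top -60 17 x [-0.013   0.0154] y [0.0043 0.0584]
top -54 25 x [-0.0132  0.0157] y [-0.0015  0.0522]
top -48 20 x [-0.0129  0.0151] y [0.0027 0.0543]
top -42 27 x [-0.0133  0.0159] y [-0.      0.0582]
top -36 23 x [-0.0132  0.0155] y [0.0045 0.0461]
top -30 29 x [-0.0136  0.0133] y [0.0067 0.0367]
top -24 42 x [-0.0104  0.0112] y [0.0081 0.0361]
top card top 15 0.0004 z 0.1641
```

View pics/k4.png

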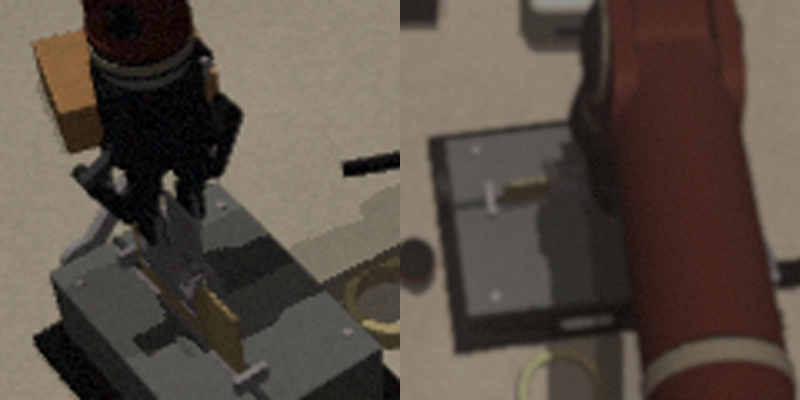

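The clip is astride the cards with its jaws on both sides (scene crop 165-205, 230-290). The pack is upright and untouched. Hand in.

```bash
python3 -c "
from plant import r
print(r.finish_job())"
```

```text
the job is handed in; nothing more can be done
None
```

The cards are punched, and I handed the job in at about 13.5 s with the clip held wide open over the middle of the pack.

- **Punch:** I pushed the lever down until it stopped moving, with the shut fingertips at z = 94.6 mm while the push rose from 16 to 39 N. Depth from both cameras then showed the grip back at its rest position. The 39 N came close to the 40 N limit, though it was the fingertips that pressed.
- **Clip:** I squeezed the steel clip off the drawer wall, touching none of the coloured ones. I gripped it with 30 N to a 23.6 mm finger opening. That is less than the 26 mm given over the rolls at full opening; I took it as fully open and did not look into the difference.
- **Last check, position:** The clip is square to the cards within about 0.2° and about 1 mm off centre across them. Along their width it is centred to 1 mm.
- **Last check, height:** The lips reach about 19 mm below the top edge, with an estimated 9 mm free on each side. By calculation the spring is about 8 mm above the edge.
- **Contact:** The wrist force was about 1 N, so there was no sign of contact. The pack was upright and had not moved.
- **Other objects:** Nothing looked disturbed in the pictures I viewed, but I did not measure the other things again at the end.

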